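Open the red frit hopper's slide gate to the mark

TASK

The red colour hopper on the glassblower's bench is empty and is to be brushed out through its throat: pull its stiff slide gate out by the black upright handle until the handle stands level with the yellow marks on the two guide rails (60 mm open), then let go. Leave the blue hopper's gate as it is and the green glass vase standing where it is.

Things in the scene. Friction and masses are not known exactly. Their poses are not given: they have to be found in the camera images.
- red_gate (a joint): Slide gate under the red hopper, in m: 0 = shut, 0.060 = handle's middle level with the middle of the yellow marks, 0.100 = end of travel; starts between 0 and 0.020. Grows as the gate is pulled out along -x of point red_handle. Sliding friction about 8 N plus light drag; it stays where it is left.
- red_handle (a point): Centre of the red gate's black upright grip, 16 (x) x 30 (y) x 55 mm tall; moves with the gate. Its -x = opening direction (level), z up. Grip top 23 mm above the point, gate's flat top 32 mm below; rails 52 mm either side, tops 28 mm below, each with a yellow mark 24 mm long. The fixed red funnel, 144 mm across, 202 mm high, has its axis 175 mm along +x when shut.
- blue_handle (a point): The same point on the gate of the other hopper, which is alike but painted blue; to be left alone.
- vase_middle (a point): Middle of a loose green glass vase, 80 mm across and 130 mm tall, standing on the bench beside the hoppers; this point is 65 mm above its foot. To be left standing where it is.
Mind the look-alikes: they are no part of the job. Of the things like the part that bears vase_middle, leave any that is purple; of the rest the larger one is meant.

How it is judged:
At the end, for the whole second after the job is handed in: The red gate rests 60 mm open, within 12 mm (the middle of its handle lies within the yellow marks); the blue gate is within 10 mm of where it started; the vase stands upright within 30 mm of where it started (value of joint red_gate between 0.048 and 0.072 m and velocity of joint red_gate between -0.005 and 0.005 m/s and distance of blue_handle from where it was at the start of the episode below 0.01 m and distance of vase_middle from where it was at the start of the episode below 0.03 m and angle between vase_middle's own z axis and vertical below 0.2 rad); the robot touches nothing.
It fails at once if the blue hopper's gate is moved by more than 10 mm (distance of blue_handle from where it was at the start of the episode above 0.01 m).
It fails at once if the vase is pushed more than 30 mm or tipped over (distance of vase_middle from where it was at the start of the episode above 0.03 m or angle between vase_middle's own z axis and vertical above 0.5 rad).
It also fails if it takes over 27 s, if anything falls off the work surface, if the arm or the gripper's body presses on something with over 40 N, if the wrist force passes 120 N, or if a joint passes its speed limit or range.

ROBOT

A 6-joint arm with a two-finger parallel gripper is mounted at the origin on the work surface. World frame = base frame: x ahead of the robot, y to its left, z up, the work surface at z = 0. Lengths are in m, angles in rad, forces in N, time in s.
With the tool pointing down it reaches from about 0.3 to 0.875 m from the base axis. Payload 6.4 kg.
Tool frame: the origin (TCP) lies midway between the tips of the shut fingers; the grasp point (between the pads) lies 19 mm behind it; z points along the fingers, y is the direction in which the jaws open and shut (so a half turn about z gives the same grasp; the last joint's range is limited). The gripper opens to 85 mm and grips with 20 to 120 N. Pads are 22 mm wide; open, the fingers measure 114 mm over their backs; the gripper's body (76 mm by 85 mm) begins 54 mm behind the grasp point. The pads swing forward as they close: fully open they stand 13 mm farther back than shut.
Start: joints at [-1.555, 0.181, 1.607, -0, 1.354, -0.206], TCP at [0.127, -0.561, 0.196] pointing down, gripper open.
Joint ranges: [-2.99, 2.99], [-0.89, 2.07], [0.3, 2.58], [-1.14, 4.28], [0, 2.63], [-3.12, 3.12]. Speed limits (rad/s): [2.57, 2.57, 3.01, 3.14, 3.14, 3.14].

INTERFACE

Orientations are given as a unit quaternion [w, x, y, z].
In Python, from bench import ctrl gives the robot as it stands. The module is installed in compiled form; this text tells all that it offers.
- The arm moves only by the tool arm_command, never from a script. Its argument "plan" is one flat list of numbers, 4 for each row, row after row: the shift along the tool's x, y, z in mm, then the turn about the tool's z in rad. A call has 1 to 20 rows; each row shifts and turns the commanded pose from where the row before left it, along the tool's axes as they then stand; what a row does not reach is not made up. A row lasts 1/10 s, in which the tool goes at most 50 mm and 8.59 degrees, less where a joint would pass 70% of its speed; a pose out of reach is approached as far as the arm can. A call is refused whole if a number of a shift passes 50 or a number of a turn 0.15, either way. A call with a gripper value outside its range is refused whole. "grip" is the opening, from 0 (shut) to 1 (fully open), set as the call begins (left out, the last holds). The fingers move at their own pace and stop on an object; the grip force is fixed at half the most. Time passes only in rows, so rows that do not move let the fingers close. It gives the time, the measured TCP pose, the force and the opening at its end, in the units of the state.
- ctrl.get_obs(): the state, without advancing time (a new reading comes with each control period).
- ctrl.camera(name): name is "side" or "top" or "wrist"; returns a dict with "color" (384x512x3 uint8, red, green, blue), "camera_matrix" (3x3 intrinsics, pixels), "eye" and "attitude" of the camera in the world; the wrist camera has in their place "T_tool_cam" (4x4, takes a point from camera to tool coordinates, whose origin is the TCP and whose axes are the flange's). Camera axes: x right, y up, looking along -z (the intrinsics and any distortion apply to the point x, -y, -z); pixel columns grow to the right and rows downward; lengths in m; the calibration is good to about 2 mm. A picture is of the moment at which its call begins: read the wrist's pose just before it. There is no depth.
- ctrl.hand_in(): hands the job in, once; it reports no verdict.
The state is a dict: "time_s": time; "q": joint angles; "dq": joint speeds; "joint_efforts": joint torques, N m; "eef_pos": TCP position; "eef_rot": TCP orientation; "wrist_force": force on the tool from outside, world axes, zero at the start; "torque": the same for the moment, N m; "opening": opening from 0.0 (shut) to 1.0 (fully open).
Only numpy, scipy, OpenCV 4.12 (cv2) and the standard library are available. Lean on these libraries where they do the work, as an engineer would, in place of code of your own. Each camera call takes 0.05 s, during which the arm holds its last target. There are 200 camera calls.

## Working session

There is one attempt and no reset: what is moved stays moved. The work goes in short steps, Python scripts to look and compute and a tool call to move; the robot and the scene stay as the last step left them, time stands still between calls to the robot, and variables do not carry over. Pictures are saved under pics/ and viewed, about 8 in all and at most 12, crops included, and the job is handed in when it is done.

Besides the shell and the picture viewer there is one more tool, called after ">>>" by a JSON object that holds its "method" and its "body". arm_command: Moves the arm, as the interface text tells. Its arguments: {"type":"object","properties":{"plan":{"type":"array","items":{"type":"number"}},"grip":{"type":"number"}},"required":["plan"]}

```bash
mkdir -p pics
cat > h.py <<'E'
from bench import ctrl
import numpy as np, cv2, json
def snap(name, fn):
    c=ctrl.camera(name); cv2.imwrite(f'pics/{fn}.png', c['color'][:,:,::-1]); np.save(f'pics/{fn}.npy', c, allow_pickle=True); return c
E
python3 - <<'E'
from h import *
for n in ('top','side'):
    c=snap(n,n+'0')
    print(n,{k:(np.round(v,4).tolist() if k!='color' else 0) for k,v in c.items()})
o=ctrl.get_obs(); print(o)
E
```

```text
top {'color': 0, 'camera_matrix': [[499.8395, 0.0, 258.1716], [0.0, 499.8395, 189.335], [0.0, 0.0, 1.0]], 'eye': [0.4761, 0.0265, 1.5001], 'attitude': [-0.7066, -0.0245, 0.0211, 0.7068]}
side {'color': 0, 'camera_matrix': [[356.013, 0.0, 255.4037], [0.0, 356.013, 196.369], [0.0, 0.0, 1.0]], 'eye': [0.4493, 0.7867, 0.8903], 'attitude': [-0.0686, -0.0311, 0.3645, 0.9282]}
{'time_s': 0.1, 'q': array([-1.55533982e+00,  1.81466762e-01,  1.60792017e+00, -1.03153069e-06,
        1.35381432e+00, -2.06331008e-01]), 'dq': array([ 0.00161574, -0.0013978 , -0.00346843, -0.00116805, -0.00112088,
        0.00080727]), 'joint_efforts': array([ 3.15623074e-04, -4.45878339e+01, -3.52236807e+01, -3.22547530e-04,
        4.21422141e-03,  1.35781144e-05]), 'eef_pos': array([ 0.12647533, -0.5603417 ,  0.19536841]), 'eef_rot': array([-8.00686273e-04,  9.93857252e-01,  1.10666687e-01,  7.61422648e-05]), 'wrist_force': array([-0.19293813,  0.34148256, -0.30340391]), 'torque': array([-0.01525536, -0.03176461, -0.01757908]), 'opening': 0.9992138296126652}
```

View pics/top0.png

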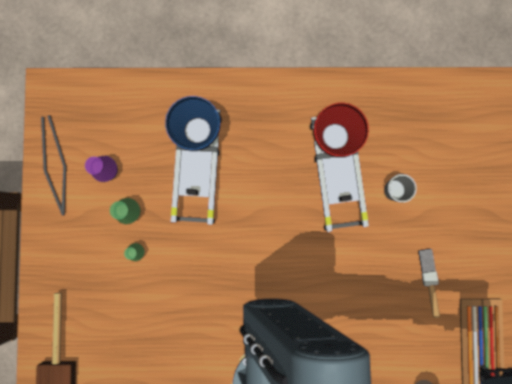

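View pics/side0.png

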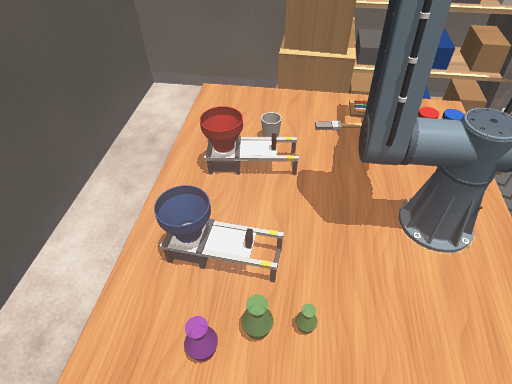

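The top view shows the red hopper at (340,130) with its handle at about (344,197), and the blue hopper at (193,123). The large green vase is at (125,210), well away from the red gate. The side view shows the red handle at about (274,142). I'll enlarge both views.

Run:
```python
from h import *
a=cv2.imread('pics/top0.png')[90:240,300:420]; b=cv2.imread('pics/side0.png')[100:180,195:305]
A=cv2.resize(a,None,fx=4,fy=4,interpolation=cv2.INTER_CUBIC)  #480x600
B=cv2.resize(b,None,fx=7,fy=7,interpolation=cv2.INTER_CUBIC)
cv2.imwrite('pics/ct.png',A); cv2.imwrite('pics/cs.png',B)
```

```text
(no output)
```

View pics/ct.png

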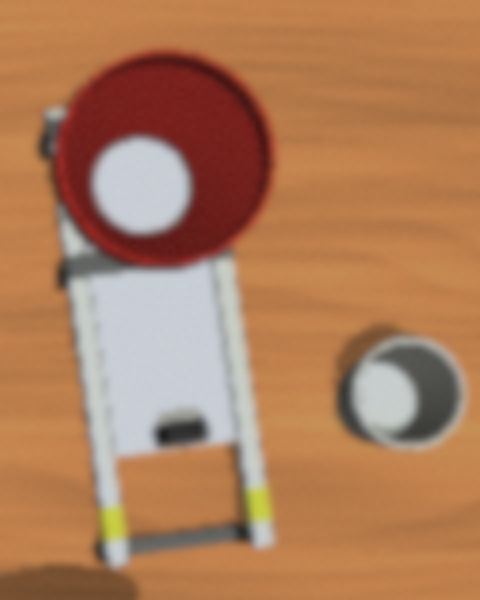

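View pics/cs.png

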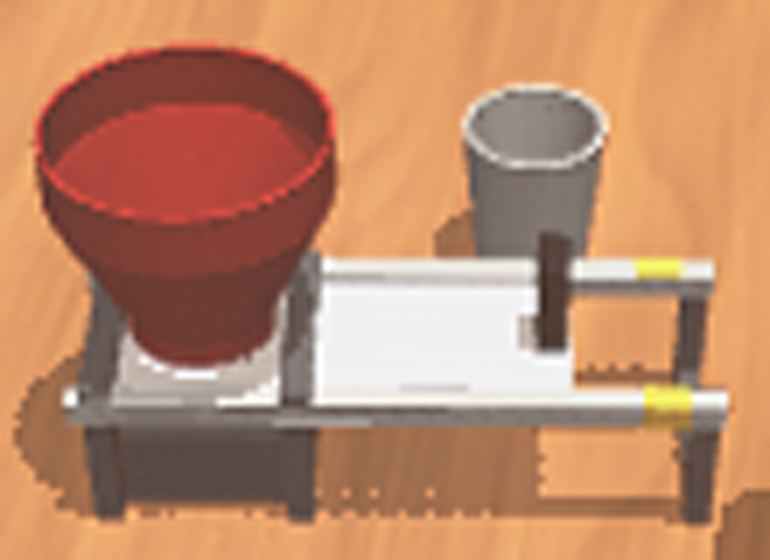

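```bash
cat >> h.py <<'E'
from scipy.spatial.transform import Rotation as R
def ray(c,u,v,T=None):
    K=c['camera_matrix']
    w,x,y,z=c['attitude']; Rm=R.from_quat([x,y,z,w]).as_matrix()
    d=np.array([(u-K[0,2])/K[0,0],-(v-K[1,2])/K[1,1],-1]); d=Rm@d
    return np.array(c['eye']),d/np.linalg.norm(d)
def tri(rs):
    A=sum(np.eye(3)-np.outer(d,d) for e,d in rs); b=sum((np.eye(3)-np.outer(d,d))@e for e,d in rs)
    p=np.linalg.solve(A,b); return p,[1e3*np.linalg.norm(np.cross(p-e,d)) for e,d in rs]
def atz(r,z): e,d=r; return e+d*(z-e[2])/d[2]
def load(f): return np.load(f'pics/{f}.npy',allow_pickle=True).item()
E
python3 - <<'E'
from h import *
t,s=load('top0'),load('side0')
T=lambda u,v: ray(t,(u+.5)/4-.5+300,(v+.5)/4-.5+90)
S=lambda u,v: ray(s,(u+.5)/7-.5+195,(v+.5)/7-.5+100)
np.set_printoptions(precision=4,suppress=True)
P={}
for n,a,b in [('L',(113,523),(668,395)),('Rt',(258,504),(659,265)),('hand_top',(181,431),(555,236)),('Lend',(117,560),(727,397)),('Rend',(263,540),(714,265)),('funnel',(166,160),(187,130))]:
    p,e=tri([T(*a),S(*b)]); P[n]=p; print(n,p,np.round(e,1))
d=P['L']-P['Rt']; print('rail sep',np.linalg.norm(d), 'open dir ang', np.degrees(np.arctan2(d[1],d[0])))
for n,uv in [('L',(113,523)),('R',(258,504)),('Lfar',(82,330)),('Rfar',(228,310))]:
    print(n,atz(T(*uv),.085),atz(T(*uv),.095))
for z in (.13,.14,.15): print(z,atz(T(181,431),z),atz(S(555,236),z))
# vase
print('foot big vase', atz(ray(t,125,210),.065), 'cup rim', atz(T(410,393),.09))
E
```

```text
L [ 0.479  -0.1641  0.0794] [0.6 0.6]
Rt [ 0.4924 -0.2669  0.0798] [0.6 0.6]
hand_top [ 0.5415 -0.2026  0.1414] [0.4 0.4]
Lend [ 0.4514 -0.1667  0.0794] [2. 2.]
Rend [ 0.4655 -0.27    0.0805] [2.1 2.1]
funnel [ 0.7174 -0.1851  0.1982] [0.1 0.1]
rail sep 0.10365053520634014 open dir ang 97.44784806688152
L [ 0.4796 -0.1634  0.085 ] [ 0.4796 -0.162   0.095 ]
R [ 0.493  -0.2658  0.085 ] [ 0.4928 -0.2637  0.095 ]
Lfar [ 0.6164 -0.1426  0.085 ] [ 0.6154 -0.1414  0.095 ]
Rfar [ 0.6306 -0.2464  0.085 ] [ 0.6295 -0.2445  0.095 ]
0.13 [ 0.5424 -0.2045  0.13  ] [ 0.5425 -0.2176  0.13  ]
0.14 [ 0.5419 -0.2028  0.14  ] [ 0.5413 -0.2044  0.14  ]
0.15 [ 0.5414 -0.2011  0.15  ] [ 0.5401 -0.1912  0.15  ]
foot big vase [0.5095 0.4162 0.065 ] cup rim [ 0.5711 -0.373   0.09  ]
```

The geometry checks out. The rail spacing measures 103.6 mm against 104 given. The rail tops are at z = 0.080, so the handle point is at z ≈ 0.108 and the grip top at about 0.131. The handle is at about (0.543, -0.205) and the gate axis is at about 8° yaw, with the gate about 2 mm open. I'll turn the tool so the jaws close along the slide axis.

>>> {"method": "arm_command", "body": {"plan": [0,0,-3,-0.149,0,0,-3,-0.149,0,0,-3,-0.149,0,0,-3,-0.149,0,0,-3,-0.149,0,0,-3,-0.149,0,0,-3,-0.149,0,0,-3,-0.149,0,0,-3,-0.149,0,0,-3,-0.149], "grip": 1}}

```text
time_s: 1.1
eef_pos: [0.1265, -0.5606, 0.2257]
eef_rot: [-0.0, 0.653, 0.757, 0.0]
wrist_force: [0.7, 0.1, -0.5]
opening: 1.002
```

```bash
cat >> h.py <<'E'
def rel(target):
    o=ctrl.get_obs(); w,x,y,z=o['eef_rot']; Rm=R.from_quat([x,y,z,w]).as_matrix()
    print('t',o['time_s'],'tcp',np.round(o['eef_pos'],4),'ytool deg',np.degrees(np.arctan2(Rm[1,1],Rm[0,1])),'xt',Rm[:,0].round(3),'f',o['wrist_force'].round(1),'open',o['opening'],'q',o['q'].round(2))
    if target is not None: print('tool shift mm',(1e3*Rm.T@(np.array(target)-o['eef_pos'])).round(1))
E
python3 - <<'E'
from h import *
rel([.5432,-.2045,.2])
E
```

```text
t 1.1 tcp [ 0.1265 -0.5606  0.2257] ytool deg 8.428370737060249 xt [-0.147  0.989  0.001] f [ 0.7  0.1 -0.5] open 1.0024029290197614 q [-1.56  0.16  1.57  0.    1.41 -1.7 ]
tool shift mm [291.1 464.4  26.1]
```

>>> {"method": "arm_command", "body": {"plan": [16,26,0,0,16,26,0,0,16,26,0,0,16,26,0,0,16,26,0,0,16,26,0,0,16,26,0,0,16,26,0,0,16,26,0,0,16,26,0,0,16,26,0,0,16,26,0,0,16,26,0,0,16,26,0,0,16,26,0,0,16,26,0,0,16,26,0,0,19,22,0,0]}}

```text
time_s: 2.9
eef_pos: [0.5458, -0.2066, 0.2256]
eef_rot: [-0.0, 0.656, 0.755, -0.0]
wrist_force: [-1.1, -0.8, -1.0]
opening: 0.996
```

Run:
```python
from h import *
rel([.5432,-.2045,.093])
c=snap('wrist','w0'); print({k:np.round(v,4).tolist() for k,v in c.items() if k!='color'})
o=ctrl.get_obs();np.save('pics/w0o.npy',o,allow_pickle=True)
```

```text
t 2.9 tcp [ 0.5458 -0.2066  0.2256] ytool deg 8.078115512913776 xt [-0.141  0.99   0.001] f [-1.1 -0.8 -1. ] open 0.9962881507265062 q [-0.57  0.18  1.55  0.    1.41 -0.71]
tool shift mm [  2.4  -2.2 132.6]
{'camera_matrix': [[312.9501, 0.0, 255.6344], [0.0, 312.9501, 189.568], [0.0, 0.0, 1.0]], 'T_tool_cam': [[0.0002, 0.9553, 0.2956, 0.0752], [1.0, -0.0002, 0.0001, 0.0003], [0.0002, 0.2956, -0.9553, -0.1776], [0.0, 0.0, 0.0, 1.0]]}
```

View pics/w0.png

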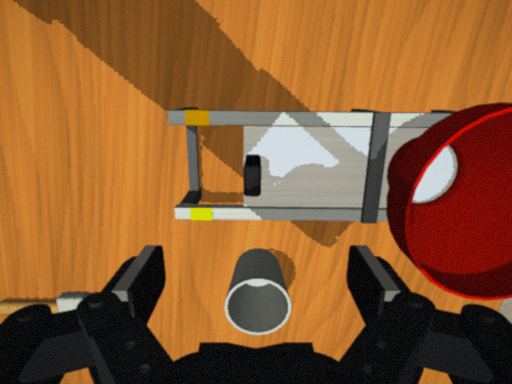

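The wrist view shows the red gate running horizontally, handle at (253,155–196) and marks at (197,118) and (201,213). I'll project my model into this picture as a check.

Run:
```python
from h import *
c=load('w0');o=load('w0o')
w,x,y,z=o['eef_rot']; W=np.eye(4);W[:3,:3]=R.from_quat([x,y,z,w]).as_matrix();W[:3,3]=o['eef_pos']
M=W@np.array(c['T_tool_cam']);K=c['camera_matrix']
def proj(p):
    q=np.linalg.inv(M)@np.append(p,1); return (K@np.array([q[0],-q[1],-q[2]])/-q[2])[:2].round(1)
def at(u,v,z):
    d=M[:3,:3]@np.array([(u-K[0,2])/K[0,0],-(v-K[1,2])/K[1,1],-1]);return (M[:3,3]+d*(z-M[2,3])/d[2]).round(4)
h=np.array([.5432,-.2045]);a=np.radians(8);ex=np.array([np.cos(a),np.sin(a)]);ey=np.array([-ex[1],ex[0]])
for sx in(-8,8):
    for sy in(-15,15):
        for zz in(.131,.076): print(sx,sy,zz,proj(np.append(h+sx/1e3*ex+sy/1e3*ey,zz)))
A,B=at(197,118,.08),at(201,214,.08);print('marks',A,B)
mid=(A+B)/2;print('mid',mid,'handle ahead of marks mm',1e3*(h-mid[:2])@ex, 1e3*(h-mid[:2])@ey)
im=cv2.resize(cv2.imread('pics/w0.png')[100:230,160:290],None,fx=4.5,fy=4.5,interpolation=cv2.INTER_CUBIC);cv2.imwrite('pics/cw.png',im)
```

```text
-8 -15 0.131 [241.2 196.7]
-8 -15 0.076 [243.3 180.7]
-8 15 0.131 [240.9 164.7]
-8 15 0.076 [243.1 153.3]
8 -15 0.131 [258.6 196.8]
8 -15 0.076 [258.1 180.8]
8 15 0.131 [258.9 164.7]
8 15 0.076 [258.3 153.4]
marks [ 0.4824 -0.1609  0.08  ] [ 0.496  -0.2639  0.08  ]
mid [ 0.4892 -0.2124  0.08  ] handle ahead of marks mm 54.57394320962937 0.3077702912148832
```

View pics/cw.png

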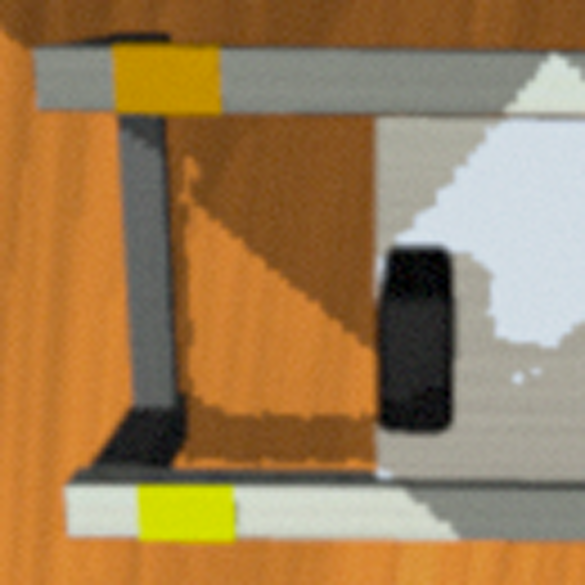

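The model agrees within about 2.5 mm. Refined, the handle is at (0.5457, -0.204), about 57 mm short of the marks. I'll descend straight down over it.

>>> {"method": "arm_command", "body": {"plan": [2.5,0,15,0,0,0,20,0,0,0,20,0,0,0,20,0,0,0,20,0,0,0,20,0,0,0,12,0,0,0,5,0,0,0,0,0]}}

```text
time_s: 3.85
eef_pos: [0.5439, -0.2052, 0.0933]
eef_rot: [-0.001, 0.656, 0.755, -0.0]
wrist_force: [0.4, 0.3, 0.2]
opening: 0.997
```

>>> {"method": "arm_command", "body": {"plan": [0,0,0,0,0,0,0,0,0,0,0,0,0,0,0,0,0,0,0,0,0,0,0,0,0,0,0,0,0,0,0,0,0,0,0,0,0,0,0,0], "grip": 0}}

```text
time_s: 4.85
eef_pos: [0.5441, -0.2053, 0.0948]
eef_rot: [-0.0, 0.655, 0.755, -0.001]
wrist_force: [-4.1, 0.2, 4.3]
opening: 0.135
```

The jaws stopped on the grip. Now I'll pull about 56 mm along tool -y.

>>> {"method": "arm_command", "body": {"plan": [0,-2,0,0,0,-4,0,0,0,-5,0,0,0,-5,0,0,0,-5,0,0,0,-5,0,0,0,-5,0,0,0,-5,0,0,0,-5,0,0,0,-5,0,0,0,-5,0,0,0,-3,0,0,0,-2,0,0,0,0,0,0,0,0,0,0,0,0,0,0]}}

```text
time_s: 6.45
eef_pos: [0.4911, -0.2124, 0.0949]
eef_rot: [0.001, 0.656, 0.755, 0.002]
wrist_force: [6.1, 3.4, 0.7]
opening: 0.131
```

Run:
```python
from h import *
rel(None); c=snap('wrist','w1'); s=snap('side','s1')
a=cv2.resize(s['color'][100:180,195:305,::-1],(550,400),interpolation=cv2.INTER_CUBIC)
cv2.imwrite('pics/m1.png',np.vstack([a[:, :512],c['color'][100:290,:,::-1]]))
```

```text
t 6.45 tcp [ 0.4911 -0.2124  0.0949] ytool deg 8.079236022287759 xt [-0.141  0.99  -0.   ] f [6.1 3.4 0.7] open 0.13092302300114828 q [-0.63  0.21  1.8   0.    1.13 -0.77]
```

View pics/m1.png

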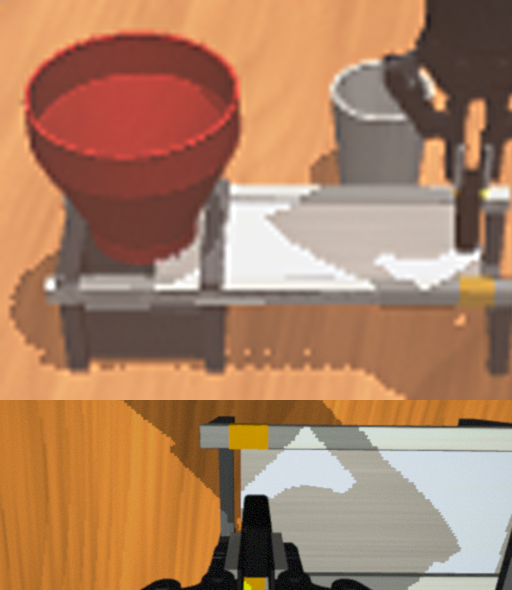

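The handle came 53 mm and now stands about 3 mm short of the marks' middle in the wrist view (mark at u≈249, handle at u≈256). I'll pull a little more, then release and lift.

>>> {"method": "arm_command", "body": {"plan": [0,-2,0,0,0,-2,0,0,0,0,0,0,0,0,0,0]}}

```text
time_s: 6.95
eef_pos: [0.4873, -0.2129, 0.0949]
eef_rot: [0.001, 0.656, 0.755, 0.002]
wrist_force: [6.8, 4.4, 1.0]
opening: 0.134
```

>>> {"method": "arm_command", "body": {"plan": [0,0,0,0,0,0,0,0,0,0,0,0,0,0,0,0,0,0,0,0,0,0,0,0,0,0,0,0,0,0,0,0,0,0,0,0], "grip": 1}}

```text
time_s: 7.85
eef_pos: [0.4852, -0.2136, 0.0942]
eef_rot: [0.0, 0.656, 0.755, -0.0]
wrist_force: [0.5, -0.4, 0.8]
opening: 0.996
```

>>> {"method": "arm_command", "body": {"plan": [0,0,-5,0,0,0,-15,0,0,0,-20,0,0,0,-20,0,0,0,-20,0,0,0,-20,0,0,0,-20,0,0,0,-20,0,0,0,0,0,0,0,0,0]}}

```text
time_s: 8.85
eef_pos: [0.4853, -0.2136, 0.2343]
eef_rot: [0.0, 0.656, 0.755, 0.0]
wrist_force: [-0.8, -0.1, -0.2]
opening: 1.006
```

Run:
```python
from h import *
rel(None); o=ctrl.get_obs();np.save('pics/w2o.npy',o,allow_pickle=True);c=snap('wrist','w2')
im=cv2.resize(c['color'][100:240,170:330,::-1],None,fx=4,fy=4,interpolation=cv2.INTER_CUBIC);cv2.imwrite('pics/w2c.png',im)
s=snap('top','t2')['color'].astype(int); d=np.abs(s-load('top0')['color'].astype(int)).max(2)
print('top diff blue',d[95:225,160:225].max(),'vase',d[190:230,105:150].max())
```

```text
t 8.85 tcp [ 0.4853 -0.2136  0.2343] ytool deg 8.078936108548989 xt [-0.141  0.99  -0.001] f [-0.8 -0.1 -0.2] open 1.0061484993468168 q [-0.64  0.05  1.68  0.    1.42 -0.78]
top diff blue 9 vase 8
```

View pics/w2c.png

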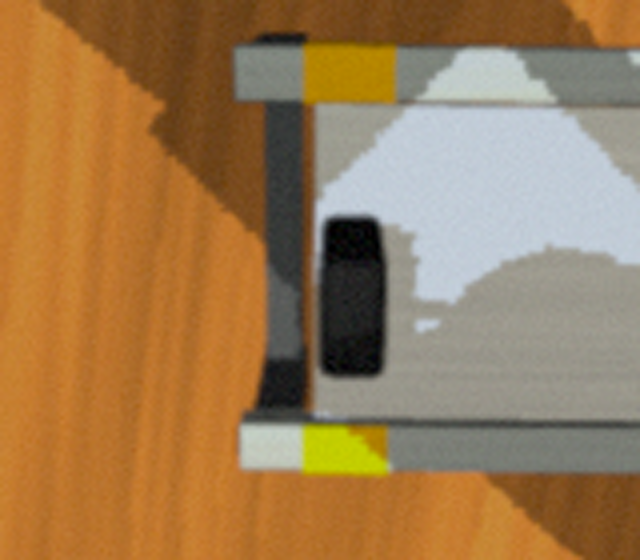

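The handle (crop x≈352) is level with both yellow marks (350 and 346), and the blue hopper and vase are unchanged. I'll hand in.

```bash
python3 -c "
from bench import ctrl
print(ctrl.hand_in())"
```

```text
the job is handed in; nothing more can be done
None
```

I pulled the red gate out by its handle until it stood level with the yellow marks, then opened the jaws, lifted 140 mm clear and handed in. The last move ended at 8.85 s of the 27 s allowed.

- **Red gate:** in the last wrist picture the handle's middle is about 1–2 mm from the middle of the marks, well inside the 12 mm tolerance. The first pull moved the tool 53 mm of the 56 mm commanded, so I added a 4 mm correction before letting go.
- **Blue gate and vase:** the top view showed no change at either one between the start and the end (only picture noise).
- **Forces:** the wrist force read about 8 N or less at every reading and was close to zero after release.
- **Disagreement:** the top/side and wrist camera measurements differed by 3–5 mm in position. I used the wrist picture for the final placing because it shows the handle and the marks together.

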